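# Hook the toiletry caddy back onto its headed stud

## Task

Put the steel toiletry caddy back on its holder on the sill: tip it lug end down so that the oblong eye in the lug goes past the wide head of the stud, draw the bar of the eye in under the head, level the caddy and push it home, so that it lies flat and square on the plate, between the stud and the turned-up lip, with the eye caught under the head. Go by feel and never force the caddy against the stud or the plate; let go when it is home, and leave the other things on the sill where they are.

Things in the scene. Friction and masses are not known exactly. Their poses are not given: they have to be found in the camera images.
- caddy: Loose flat-bottomed steel caddy, 0.2 to 0.3 kg: body 100 (x) x 72 (y) mm, walls 22 mm high, split into two bays by an upright oak divider, its grip. At its -x end a flat lug 50 mm wide, 3 mm thick, runs on level with the floor from x = -50 to -84 mm, with an oblong eye in it. Origin: centre of the underside of the 100 x 72 body, on the sill or plate when it lies flat; z up, x away from the lug.
- grip (a point): Grip point in the caddy's oak divider, 50 mm above the caddy's underside at its origin. The divider is 12 mm thick (x) and 46 mm wide (y), its top 66 mm above the underside; its broad flat faces look to +x and -x of the caddy.
- eye (a point): Centre of the lug's oblong eye, 66 mm from the caddy's origin towards -x, 1.5 mm above the underside. The eye is 20 mm long along x (caddy x = -76 to -56 mm) and 36 mm along y; between it and the foot of the end wall is a strip 6 mm wide.
- far_bar (a point): Centre of the lug's end bar beyond the eye (8 mm along x, from caddy x = -84 to -76 mm; 50 mm along y; 3 mm thick), 80 mm from the caddy's origin towards -x, 1.5 mm above the underside.
- holder: Fixed steel plate 4 mm thick, 84 mm wide (y), x = -106 to 54.5 mm, bedded level on sealant, its underside 1 to 6 mm above the sill. At its +x end a turned-up lip 3 mm thick (x = 51.5 to 54.5), top 5 mm above the plate. Origin: on the underside, straight below the home caddy's origin (that lies 4 mm above it, same axes, 1.5 to 2 mm of play in x between lip and stud head); x from stud to lip, z up.
- stud: Fixed upright stud on the plate, 66 mm from the holder's origin towards -x: stem 8 mm in diameter; round flat head 28 mm in diameter, 4 mm thick, its underside 8 mm above the plate. Origin: on the plate's upper face, on the stem's axis; axes as the holder's.
- stud_head (a point): Centre of the top of the stud's head, 12 mm above the plate. The head is wider than the eye's 20 mm way: the eye passes it only with the caddy tipped lug end down about 0.5 to 0.6 rad, the end bar low on the plate beyond the head, then drawn towards +x under the head up to the stem before the caddy is levelled.
- soap_dish: Loose white ceramic soap dish 85 x 125 x 24 mm with a bar of soap in it, a bystander; origin: centre of its underside.
- soap: Green bar of soap 52 x 84 x 24 mm lying in the soap dish, a bystander; origin: centre of its underside.
- cup: Loose clear cup 72 mm wide and 95 mm tall with a blue toothbrush standing in it, 190 mm tall in all, a bystander; origin: centre of its underside.
- scraper: Loose steel tongue scraper, a U-shaped bow 150 x 65 mm lying flat, a bystander; origin: near the middle of the bow, on the sill.
- nail_brush: Loose wooden nail brush 42 x 95 x 36 mm, bristles down, a bystander; origin: centre of its underside.
Not all that is in view belongs to the job. What is shaped like the holder but purple or turquoise is not meant.

How it is judged:
By the outcome, as a careful person would: the job done as asked, in the order asked, and still so for the second after the job is handed in, with the robot touching nothing.
It also fails if it takes over 64 s, if anything falls off the work surface, if the arm or the gripper's body presses on something with over 40 N, if the wrist force passes 120 N, or if a joint passes its speed limit or range.

## Robot

A 7-joint arm with a two-finger parallel gripper is mounted at the origin on the work surface. World frame = base frame: x ahead of the robot, y to its left, z up, the work surface at z = 0. Lengths are in m, angles in rad, forces in N, time in s.
With the tool pointing down it reaches from about 0.425 to 0.925 m from the base axis. Payload 6.8 kg.
Tool frame: the origin (TCP) lies midway between the tips of the shut fingers; the grasp point (between the pads) lies 19 mm behind it; z points along the fingers, y is the line along which they close (so a half turn about z gives the same grasp; the last joint's range is limited). The gripper opens to 88 mm and grips with 3 to 60 N. Pads are 20 mm wide; open, the fingers measure 115 mm over their backs; the gripper's body (75 mm by 178 mm) begins 61 mm behind the grasp point.
Start: joints at [0.995, 0.477, 0.022, 1.555, -0.011, 1.109, -0.083], TCP at [0.304, -0.602, 0.223] pointing down, gripper open.
Joint ranges: [-2.96, 2.96], [-0.34, 2.1], [-1.41, 1.46], [0.24, 2.44], [-1.37, 4.51], [0.17, 1.92], [-2.96, 2.96]. Speed limits (rad/s): [2.39, 2.39, 3.14, 3.14, 3.14, 3.14, 3.14].

## Interface

Orientations are given as a rotation vector (axis times angle).
In Python, from station import arm gives the robot as it stands.
- The arm moves only by the tool move_arm, never from a script. Its argument "increments" is a list of rows, each a list of 3 entries, a list of its own where there are three numbers: the gripper's target within -1 to 1 (fully open at 1, half-way at 0, shut at -1), then the shift along the tool's x, y, z in cm, then the turn about the tool's z in degrees. A call has 1 to 8 rows; each row shifts and turns the commanded pose from where the row before left it, along the tool's axes as they then stand; what a row does not reach is not made up. A row lasts 1/8 s, in which the tool goes at most 62.5 mm and 10.7 degrees, less where a joint would pass 70% of its speed; a pose out of reach is approached as far as the arm can. A call is refused whole if a number of a shift passes 6.25 or a number of a turn 10.7, either way. A call with a gripper value outside its range is refused whole. The fingers move at their own pace and stop on an object; the grip force is fixed at half the most. Time passes only in rows, so rows that do not move let the fingers close. It gives the time, the measured TCP pose, the force, the opening and the grip force at its end, in the units of the state.
- arm.state(): the state, without advancing time (a new reading comes with each control period).
- arm.camera(name): name is "side" or "top" or "wrist"; returns a dict with "pixels" (384x512x3 uint8, blue, green, red), "depth" (384x512 float32, m along the optical axis (not along the pixel's ray), 0 where there is no reading), "mtx" (3x3 intrinsics, pixels), "distortion" ([k1, k2, p1, p2, k3] as OpenCV has them; the pictures are not rectified), "T" (4x4, takes a point from camera to world coordinates). Camera axes: x right, y down, z forward; pixel columns grow to the right and rows downward; lengths in m; the calibration is good to about 2 mm. A picture is of the moment at which its call begins.
- arm.close_job(): hands the job in; it is judged then, once.
The state is a dict: "clock": time; "q": joint angles; "dq": joint speeds; "joint_torque": joint torques, N m; "position": TCP position; "tcp_rot": TCP orientation; "contact_force": force on the tool from outside, world axes, zero at the start; "wrist_torque": the same for the moment, N m; "grip_width": finger opening in m; "grip_force": force on a finger pad.
Only numpy, scipy, OpenCV 4.12 (cv2) and the standard library are available. Lean on these libraries where they do the work, as an engineer would, in place of code of your own. Each camera call takes 0.05 s, during which the arm holds its last target. There are 200 camera calls.

## Working session

There is one attempt and no reset: what is moved stays moved. The work goes in short steps, Python scripts to look and compute and a tool call to move; the robot and the scene stay as the last step left them, time stands still between calls to the robot, and variables do not carry over. Pictures are saved under pics/ and viewed, at most 10 in all, crops included, and the job is handed in when it is done.

Besides the shell and the picture viewer there is one more tool, called after ">>>" as a command line: name --argument value ..., lists and objects as JSON in quotes. move_arm: Moves the arm, as the interface text tells. Its arguments: {"type":"object","properties":{"increments":{"type":"array"}},"required":["increments"]}

```bash
ls; mkdir -p pics
cat > h.py <<'E'
import numpy as np, cv2
from scipy.spatial.transform import Rotation as R
from station import arm
def ray(c,u,v):
    p=cv2.undistortPoints(np.array([[[u,v]]],float),c["mtx"],np.array(c["distortion"]))[0,0]
    return np.array([p[0],p[1],1.])
def px(c,u,v,d=None):
    T=np.array(c["T"]);d=c["depth"][int(round(v)),int(round(u))] if d is None else d
    return T[:3,:3]@(ray(c,u,v)*d)+T[:3,3]
def onz(c,u,v,z):
    T=np.array(c["T"]);r=T[:3,:3]@ray(c,u,v);return T[:3,3]+r*(z-T[2,3])/r[2]
def proj(c,P):
    T=np.linalg.inv(np.array(c["T"]));P=np.atleast_2d(P)
    return cv2.projectPoints(P,cv2.Rodrigues(T[:3,:3])[0],T[:3,3],np.array(c["mtx"]),np.array(c["distortion"]))[0][:,0]
E
python3 - <<'E'
from h import *
import pickle
s=arm.state();print(s)
C={n:arm.camera(n) for n in("side","top","wrist")}
pickle.dump(C,open("c0.pkl","wb"))
for n in("side","top"):
    c=C[n];print(n,np.round(c["T"],3).tolist(),np.round(c["mtx"]).tolist())
    cv2.imwrite(f"pics/{n}0.png",cv2.resize(c["pixels"],(800,600)))
E
```

```text
pics
{'clock': 0.0, 'q': array([ 0.99490616,  0.47778157,  0.02233538,  1.55639911, -0.01150528,
        1.10929691, -0.08310225]), 'dq': array([-0.0002246 ,  0.00027784,  0.00055961, -0.00112982, -0.00010425,
        0.00144043, -0.00094752]), 'joint_torque': array([-1.96260255e-03, -5.82852423e+01,  1.53406363e+00, -2.72606117e+01,
       -5.41800284e-02,  1.71157607e-02,  1.44493438e-04]), 'position': array([ 0.30409889, -0.60197055,  0.22171616]), 'tcp_rot': array([-3.05441158e+00, -7.27765691e-01,  8.25074960e-04]), 'contact_force': array([-0.38727174, -0.72237395, -0.00540778]), 'wrist_torque': array([ 0.03217694,  0.00718952, -0.01531273]), 'grip_force': 0.0, 'grip_width': 0.08749517640410252}
side [[-0.74, -0.317, 0.593, -0.293], [-0.672, 0.368, -0.642, 0.902], [-0.014, -0.874, -0.486, 0.758], [0.0, 0.0, 0.0, 1.0]] [[446.0, 0.0, 250.0], [0.0, 446.0, 189.0], [0.0, 0.0, 1.0]]
top [[-0.026, -0.996, 0.083, 0.465], [-1.0, 0.025, -0.009, -0.016], [0.007, -0.083, -0.997, 1.143], [0.0, 0.0, 0.0, 1.0]] [[403.0, 0.0, 252.0], [0.0, 403.0, 191.0], [0.0, 0.0, 1.0]]
```

View pics/top0.png

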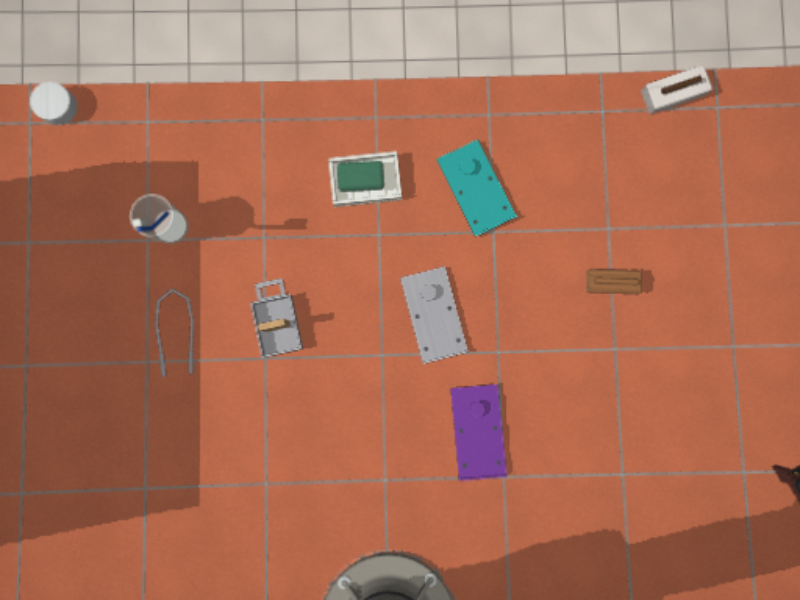

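View pics/side0.png

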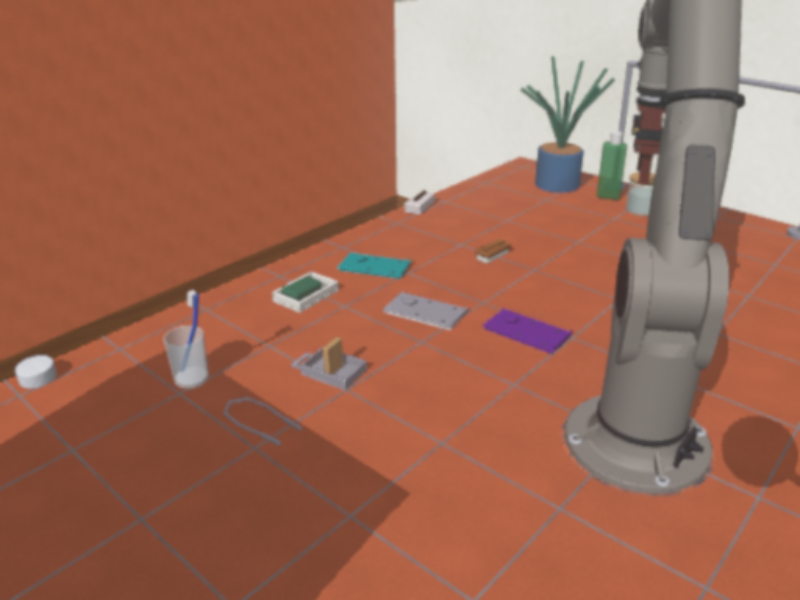

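The top view (800x600) shows the caddy at about (277,323) with its lug up the image. The grey holder is at about (435,315) with its stud at (431,291). The side view agrees, with the caddy at (335,360) and the holder at (426,310).

The moves only turn about the tool's z, so the caddy has to be tipped by letting it pivot in the grip. I'll start with rough positions.

Run:
```python
from h import *
import pickle
C=pickle.load(open("c0.pkl","rb"));c=C["top"];k=.64
for n,u,v in [("cad TL",253,303),("cad TR",292,296),("cad BR",301,348),("cad BL",263,356),("lugL",256,285),("lugR",284,280),("div",272,325),("stud",431,291),("hTL",402,276),("hTR",444,267),("hBR",468,351),("hBL",425,362),("sill",100,500)]:
    print(n,np.round(px(c,u*k,v*k),3))
s=arm.state();print(R.from_rotvec(s["tcp_rot"]).as_matrix().round(3).tolist(), np.round(C["wrist"]["T"],3).tolist(), C["wrist"]["mtx"][0])
```

```text
cad TL [0.557 0.224 0.024]
cad TR [0.57  0.159 0.002]
cad BR [0.475 0.143 0.007]
cad BL [0.463 0.209 0.018]
lugL [0.591 0.224 0.   ]
lugR [0.599 0.173 0.   ]
div [0.515 0.183 0.066]
stud [ 0.57  -0.093  0.022]
hTL [ 0.601 -0.042  0.   ]
hTR [ 0.615 -0.118  0.007]
hBR [ 0.462 -0.157  0.   ]
hBL [ 0.444 -0.078  0.013]
sill [0.221 0.494 0.002]
[[0.893, 0.451, -0.001], [0.451, -0.893, 0.001], [-0.0, -0.001, -1.0]] [[0.451, -0.858, -0.247, 0.37], [-0.893, -0.433, -0.123, -0.569], [-0.001, 0.276, -0.961, 0.384], [0.0, 0.0, 0.0, 1.0]] [281.16810266   0.         251.29441307]
```

>>> move_arm --increments '[[1, [3, -2.4, 0], 0], [1, [4.3, -3.4, 0], 0], [1, [4.3, -3.4, 0], 0], [1, [4.3, -3.4, 0], 0], [1, [4.3, -3.4, 0], 0], [1, [4.3, -3.4, 0], 0], [1, [4.3, -3.4, 0], 0], [1, [4.3, -3.4, 0], 0]]'

```text
clock: 1.15
position: [0.4821, -0.2177, 0.2226]
tcp_rot: [3.056, 0.728, -0.0]
contact_force: [0.8, 0.5, 0.3]
grip_width: 0.0878
grip_force: 0.0
```

>>> move_arm --increments '[[1, [4.3, -3.4, 0], 0], [1, [4.0, -3, 0], 0], [1, [1.5, -1, 0], 0], [1, [0, 0, 0], 7], [1, [0, 0, 0], 6], [1, [0, 0, 0], 0]]'

```text
clock: 1.9
position: [0.5354, -0.1101, 0.2224]
tcp_rot: [3.118, 0.377, -0.001]
contact_force: [-0.8, 0.5, -0.7]
grip_width: 0.0874
grip_force: 0.0
```

Run:
```python
from h import *
import pickle
s=arm.state();print(s["clock"],s["position"],R.from_rotvec(s["tcp_rot"]).as_matrix().round(3).tolist(),s["contact_force"])
c=arm.camera("wrist");pickle.dump(c,open("w1.pkl","wb"));cv2.imwrite("pics/w1.png",cv2.resize(c["pixels"],(800,600)))
```

```text
1.9 [ 0.53540112 -0.11014179  0.22242913] [[0.971, 0.238, -0.001], [0.238, -0.971, -0.001], [-0.001, 0.0, -1.0]] [-0.79655065  0.48298486 -0.71368162]
```

View pics/w1.png

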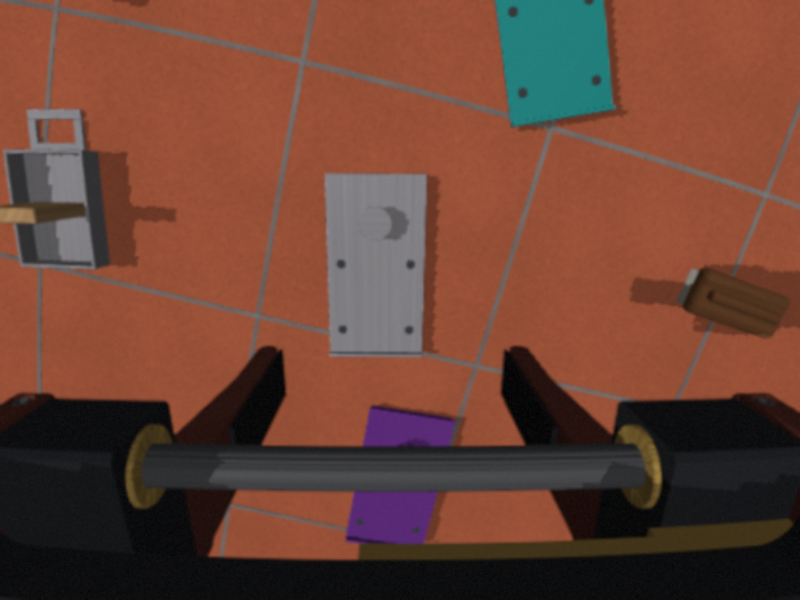

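The wrist view (800x600) shows the grey holder with corners (325,175), (427,174), (423,355) and (331,355). Its stud head is at about (377,223), and the caddy is at the left with its eye at (57,130). Next I'll fit the holder from the depth data and check that against the corner pixels.

```bash
cat >> h.py <<'E'
def cloud(c):
    h,w=c["depth"].shape;uv=np.stack(np.meshgrid(np.arange(w),np.arange(h)),-1).reshape(-1,1,2).astype(float)
    n=cv2.undistortPoints(uv,c["mtx"],np.array(c["distortion"]))[:,0];d=c["depth"].reshape(-1,1)
    T=np.array(c["T"]);return (np.c_[n*d,d]@T[:3,:3].T+T[:3,3]).reshape(h,w,3)
E
python3 - <<'E'
from h import *
import pickle
c=pickle.load(open("w1.pkl","rb"));P=cloud(c);k=.64
hsv=cv2.cvtColor(c["pixels"],cv2.COLOR_BGR2HSV)
g=np.zeros(P.shape[:2],bool);g[100:236,195:285]=True
print("sill z",np.median(P[140:200,290:320,2]),"plate z",np.median(P[180:215,225:255,2]),np.std(P[180:215,225:255,2]))
m=g&(hsv[...,1]<70)&(c["depth"]>0)
r=cv2.minAreaRect(P[m][:,:2].astype(np.float32)*1000);print("plate rect",r,cv2.boxPoints(r).round(1).tolist())
zp=np.median(P[180:215,225:255,2])
hm=g&(P[...,2]>zp+.007);hm[:,:215]=0;hm[225:]=0;hm[:125]=0;hm[165:]=0
q=P[hm];print("head",len(q),q.mean(0),cv2.minEnclosingCircle(q[:,:2].astype(np.float32)*1000),np.median(q[:,2]))
for u,v in[(325,175),(427,174),(423,355),(331,355)]:print(onz(c,u*k,v*k,zp).round(4))
E
```

```text
sill z 0.00016107643702067964 plate z 0.009954616032601976 0.0163559401371844
plate rect ((524.4701538085938, -96.6627197265625), (169.3470916748047, 130.05337524414062), 13.709320068359375) [[426.79998779296875, -53.599998474121094], [457.6000061035156, -179.89999389648438], [622.0999755859375, -139.8000030517578], [591.2999877929688, -13.399999618530273]]
head 374 [ 0.56977001 -0.08783122  0.02669942] ((581.5359497070312, -89.64092254638672), 26.3298282623291) 0.021899790733095753
[ 0.5962 -0.0387  0.01  ]
[ 0.6169 -0.1202  0.01  ]
[ 0.461 -0.158  0.01 ]
[ 0.4408 -0.0757  0.01  ]
```

>>> move_arm --increments '[[1, [1, -4, 0], 0], [1, [1, -5, 0], 0], [1, [1, -5, 0], 0], [1, [1, -5, 0], 0], [1, [1, -5, 0], 2], [1, [0, -3, 0], 2], [1, [0, 0, 0], 0]]'

```text
clock: 2.82
position: [0.5203, 0.1675, 0.2227]
tcp_rot: [-3.128, -0.278, 0.0]
contact_force: [0.1, 0.5, 0.6]
grip_width: 0.0874
grip_force: 0.0
```

Run:
```python
from h import *
import pickle
s=arm.state();print(s["clock"],s["position"],R.from_rotvec(s["tcp_rot"]).as_matrix().round(3).tolist(),s["contact_force"])
c=arm.camera("wrist");pickle.dump(c,open("w2.pkl","wb"));cv2.imwrite("pics/w2.png",cv2.resize(c["pixels"],(800,600)))
```

```text
2.825 [0.52028331 0.16751445 0.22265169] [[0.984, 0.176, -0.0], [0.176, -0.984, 0.001], [-0.0, -0.001, -1.0]] [0.13124535 0.46920794 0.58454472]
```

View pics/w2.png

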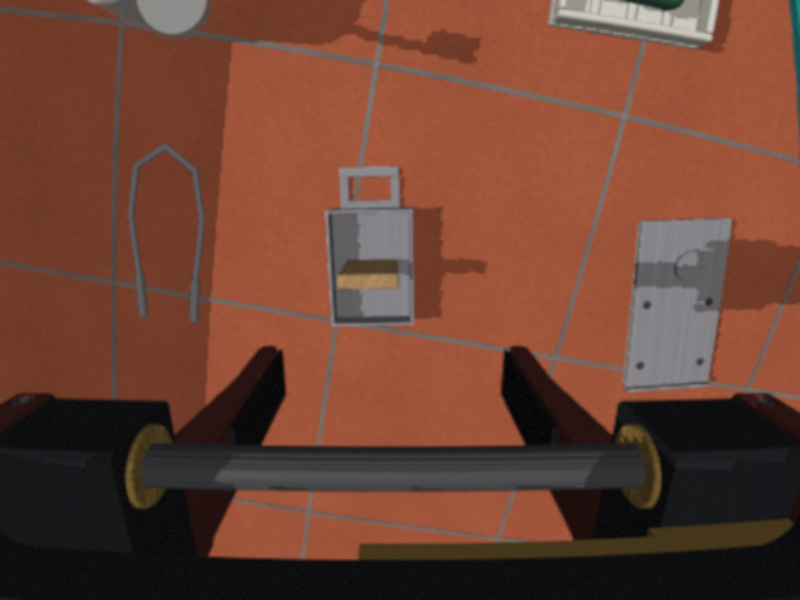

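The wrist view (800x600) shows the caddy's wall tops at (326,210), (413,209), (413,325) and (333,325). The lug end runs from (340,168) to (400,168), and the divider top is at about (367,265). The holder measures 160 x 84 mm with its plate top at z = 10 mm, which fits the given sizes.

Run:
```python
from h import *
import pickle
c=pickle.load(open("w2.pkl","rb"));P=cloud(c);k=.64
print("lug z",np.median(P[108:112,225:250,2]),"wall",P[205:209,225:255,2].max(),"floor",np.median(P[140:160,242:258,2]),"div",np.percentile(P[165:185,215:255,2],99))
W=[onz(c,u*k,v*k,.022) for u,v in[(326,210),(413,209),(413,325),(332.5,325)]]
L=[onz(c,u*k,v*k,.003) for u,v in[(340,168),(400,168)]]
W=np.array(W);L=np.array(L);print(W.round(4),L.round(4))
for a,b in[(0,1),(1,2),(2,3),(3,0)]:print(np.linalg.norm(W[a]-W[b]).round(4))
print("centre",W.mean(0),"lugend",L.mean(0))
d=(W[0]+W[1]-W[2]-W[3])[:2];print("yaw",np.degrees(np.arctan2(d[1],d[0])));d=L.mean(0)-W.mean(0);print(np.degrees(np.arctan2(d[1],d[0])),np.linalg.norm(d[:2]))
l=(L[1]-L[0])[:2];print(np.degrees(np.arctan2(l[1],l[0]))+90)
# cross-check with side camera
C=pickle.load(open("c0.pkl","rb"))["side"];print(proj(C,W)/k)
cv2.imwrite("pics/s1.png",cv2.resize(C["pixels"][205:260,170:320],(800,293),interpolation=cv2.INTER_CUBIC))
print(proj(C,np.vstack([W,L]))*[1,1]-[170,205],800/150)
```

```text
lug z 0.003358724101116567 wall 0.38494950834698516 floor 0.0032043053246681164 div 0.06770550744511947
[[0.5587 0.2288 0.022 ]
 [0.5718 0.1592 0.022 ]
 [0.4741 0.1405 0.022 ]
 [0.4617 0.2097 0.022 ]] [[0.5933 0.2246 0.003 ]
 [0.602  0.1752 0.003 ]]
0.0708
0.0994
0.0703
0.0988
centre [0.51657673 0.18457216 0.022     ] lugend [0.5976568  0.19991181 0.003     ]
yaw 10.975596085096239
10.713246423493091 0.08251837431404423
10.004176296895892
[[301.14134805 363.14239778]
 [323.69935898 345.21342893]
 [366.73773212 359.90666965]
 [344.93942184 378.87476708]]
[[22.73046275 27.41113458]
 [37.16758975 15.93659451]
 [64.71214856 25.34026857]
 [50.76122998 37.47985093]
 [16.58573133 27.71334051]
 [27.00464064 19.73245598]] 5.333333333333333
```

View pics/s1.png

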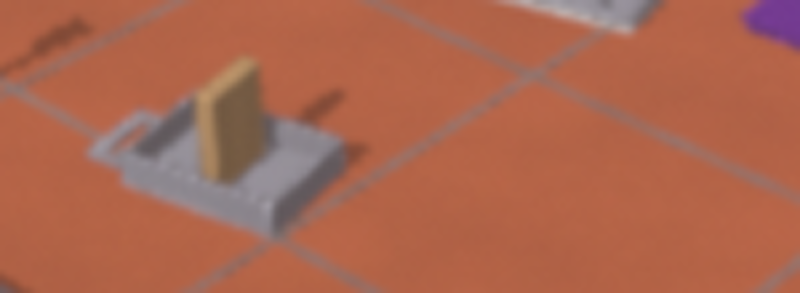

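>>> move_arm --increments '[[1, [-2.3, -0.8, 0], -0.7], [1, [-2.4, -0.9, 2], 0], [1, [0, 0, 5], 0], [1, [0, 0, 5], 0], [1, [0, 0, 5], 0], [1, [0, 0, 3], 0], [1, [0, 0, 1.2], 0], [1, [0, 0, 0], 0]]'

```text
clock: 3.88
position: [0.472, 0.1725, 0.0106]
tcp_rot: [3.128, 0.286, -0.001]
contact_force: [0.6, -0.1, 0.6]
grip_width: 0.0874
grip_force: 0.0
```

>>> move_arm --increments '[[0.7, [0, 0, 0], 0], [0.65, [0, 0, 0], 0], [0.62, [0, 0, 0], 0], [0.62, [0, 0, 0], 0]]'

```text
clock: 4.38
position: [0.4724, 0.1745, 0.0118]
tcp_rot: [-3.127, -0.289, -0.003]
contact_force: [-1.7, 0.8, 7.8]
grip_width: 0.0718
grip_force: 24.7
```

>>> move_arm --increments '[[0.634, [0, 0, 0], 0], [0.634, [0, 0, 0], 0]]'

```text
clock: 4.62
position: [0.4724, 0.1745, 0.0118]
tcp_rot: [-3.127, -0.289, -0.003]
contact_force: [-1.8, 1.9, 7.2]
grip_width: 0.0718
grip_force: 10.7
```

>>> move_arm --increments '[[0.64, [0, 0, 0], 0], [0.64, [0, 0, 0], 0]]'

```text
clock: 4.88
position: [0.4724, 0.1745, 0.0118]
tcp_rot: [-3.127, -0.289, -0.003]
contact_force: [-1.5, 0.8, 6.3]
grip_width: 0.0723
grip_force: 5.6
```

>>> move_arm --increments '[[0.641, [0, 0, -0.1], 0], [0.641, [0.1, 0, -0.6], 0], [0.641, [0.1, 0, -0.6], 0], [0.641, [0.15, 0, -0.6], 0], [0.641, [0, 0, 0], 0]]'

```text
clock: 5.5
position: [0.4756, 0.1742, 0.0302]
tcp_rot: [-3.128, -0.287, -0.001]
contact_force: [0.5, -0.7, -1.4]
grip_width: 0.072
grip_force: 4.5
```

Run:
```python
from h import *
c=arm.camera("side");w=arm.camera("wrist");print(arm.state()["contact_force"],arm.state()["position"])
a=cv2.resize(c["pixels"][170:270,150:290],(400,286),interpolation=cv2.INTER_CUBIC)
b=cv2.resize(w["pixels"],(400,300));cv2.imwrite("pics/t1.png",np.hstack([a,b[:286]]))
```

```text
[ 0.66258564  0.75156195 -2.24151197] [0.47536646 0.17422477 0.0297507 ]
```

View pics/t1.png

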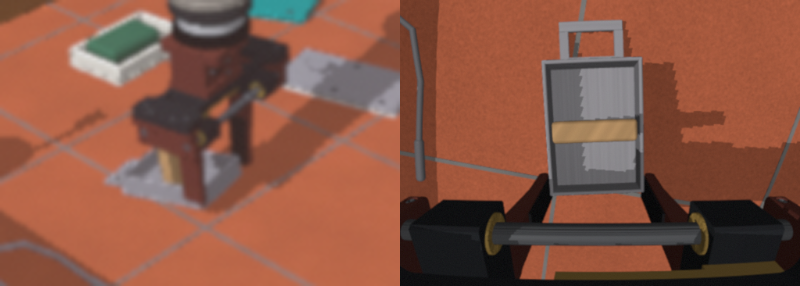

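The left half (side camera) and the right half (wrist camera) show the fingers gripping the caddy's lip-end walls. The tilt can't be judged from these, so I'll read a depth profile along the caddy.

```bash
cat >> h.py <<'E'
def profile(w=None,u=(262,275),step=8):
    w=w or arm.camera("wrist");s=arm.state();M=R.from_rotvec(s["tcp_rot"]).as_matrix()
    P=cloud(w);out=[]
    for v in range(4,250,step):
        p=np.median(P[v:v+3,u[0]:u[1]].reshape(-1,3),0);q=(p-s["position"])
        out.append((v,round(float(q@M[:,0])*1000,1),round(p[2]*1000,1)))
    return out
E
python3 -c "
from h import *
for r in profile(): print(r)"
```

```text
(4, 139.3, np.float64(0.3))
(12, 134.8, np.float64(0.3))
(20, 130.4, np.float64(0.2))
(28, 124.8, np.float64(3.2))
(36, 120.1, np.float64(4.3))
(44, 116.2, np.float64(0.5))
(52, 111.4, np.float64(-0.1))
(60, 106.6, np.float64(0.2))
(68, 101.9, np.float64(0.4))
(76, 93.9, np.float64(26.9))
(84, 91.2, np.float64(10.4))
(92, 86.7, np.float64(9.2))
(100, 81.8, np.float64(9.4))
(108, 77.0, np.float64(10.4))
(116, 72.2, np.float64(10.9))
(124, 67.3, np.float64(11.8))
(132, 62.4, np.float64(12.3))
(140, 57.5, np.float64(12.8))
(148, 52.5, np.float64(13.8))
(156, 56.9, np.float64(76.5))
(164, 53.7, np.float64(77.2))
(172, 50.4, np.float64(77.7))
(180, 45.6, np.float64(75.2))
(188, 27.4, np.float64(17.4))
(196, 22.0, np.float64(17.9))
(204, 17.0, np.float64(18.8))
(212, 11.8, np.float64(19.4))
(220, 6.2, np.float64(20.1))
(228, 1.1, np.float64(20.9))
(236, -1.6, np.float64(27.6))
(244, -1.0, np.float64(40.4))
```

>>> move_arm --increments '[[0.641, [0.3, 0, -0.85], 0], [0.641, [0.3, 0, -0.85], 0], [0.641, [0.4, 0, -0.8], 0], [0.641, [0.4, 0, -0.8], 0], [0.641, [0.5, 0, -0.75], 0], [0.641, [0.5, 0, -0.7], 0], [0.641, [0, 0, 0], 0]]'

```text
clock: 6.52
position: [0.4996, 0.1788, 0.0777]
tcp_rot: [-3.128, -0.287, -0.002]
contact_force: [-0.3, 0.4, -1.6]
grip_width: 0.0719
grip_force: 3.7
```

>>> move_arm --increments '[[0.6, [0, 0, 0], 0], [0.55, [0, 0, 0], 0], [0.55, [0, 0, 0], 0], [0.55, [0, 0, -1], 0], [0.55, [0, 0, -2], 0], [0.55, [0, 0, 0], 0]]'

```text
clock: 7.28
position: [0.4996, 0.1791, 0.1086]
tcp_rot: [-3.128, -0.287, -0.004]
contact_force: [-0.6, -0.4, -2.6]
grip_width: 0.0712
grip_force: 29.9
```

```bash
python3 -c "
from h import *
for r in profile(step=10): print(*r)
print(arm.state()['position'],arm.state()['wrist_torque'])"
```

```text
4 167.2 0.2
14 158.9 0.2
24 150.9 0.4
34 142.9 0.1
44 134.4 0.3
54 125.9 0.3
64 117.6 0.4
74 109.0 0.3
84 96.9 36.3
94 90.7 0.9
104 80.7 66.5
114 73.9 55.8
124 69.3 128.7
134 64.7 131.7
144 59.8 131.9
154 53.5 122.0
164 46.0 110.4
174 37.0 96.0
184 26.7 81.0
194 20.5 84.9
204 14.6 88.6
214 8.7 92.3
224 2.9 96.0
234 -2.8 99.6
244 -0.3 119.2
[0.49899816 0.17876001 0.10770393] [ 0.01374799  0.14382449 -0.06231147]
```

>>> move_arm --increments '[[0.55, [0, 0, -0.6], -2.9], [0.55, [-0.5, 2, -0.4], 0], [0.55, [-0.9, 3.6, 0], 0], [0.55, [-1.0, 4, 0], 0], [0.55, [-1.0, 4, 0], 0], [0.55, [-1.0, 4, 0], 0], [0.55, [-1.0, 4, 0], 0], [0.55, [-0.9, 3.5, 0], 0]]'

```text
clock: 8.32
position: [0.4947, -0.0818, 0.1164]
tcp_rot: [-3.12, -0.366, 0.002]
contact_force: [-0.0, 0.7, -2.9]
grip_width: 0.0715
grip_force: 29.9
```

>>> move_arm --increments '[[0.55, [-0.5, 1.7, 0], 0], [0.55, [-0.2, 0.8, 0], 0], [0.55, [0, 0, 0], 0], [0.55, [0, 0, 0], 0]]'

```text
clock: 8.82
position: [0.4946, -0.1048, 0.117]
tcp_rot: [-3.119, -0.369, 0.0]
contact_force: [0.2, 0.2, -2.8]
grip_width: 0.0719
grip_force: 29.9
```

Run:
```python
from h import *
import pickle
w=arm.camera("wrist");c=arm.camera("side");pickle.dump(w,open("w3.pkl","wb"))
for r in profile(w,step=10): print(*r)
s=arm.state();print(s['position'],s['tcp_rot'],s["contact_force"])
cv2.imwrite("pics/w3.png",cv2.resize(w["pixels"][0:200,128:400],(800,588),interpolation=cv2.INTER_CUBIC))
```

```text
4 168.9 0.3
14 160.6 0.1
24 152.2 0.5
34 143.7 0.2
44 135.2 0.2
54 126.7 0.4
64 117.7 0.8
74 107.9 10.1
84 96.1 44.3
94 89.5 10.4
104 79.9 74.5
114 73.1 64.0
124 68.5 136.9
134 64.0 139.8
144 59.1 139.9
154 52.8 130.3
164 45.2 118.1
174 36.3 104.1
184 25.9 89.2
194 19.9 93.1
204 13.8 96.9
214 8.0 100.8
224 2.2 104.5
234 -3.5 108.1
244 -1.1 127.6
[ 0.49470746 -0.10493981  0.11711939] [-3.11946945e+00 -3.69270544e-01 -2.25272068e-05] [-1.26119952  0.1641991  -2.76300834]
```

View pics/w3.png

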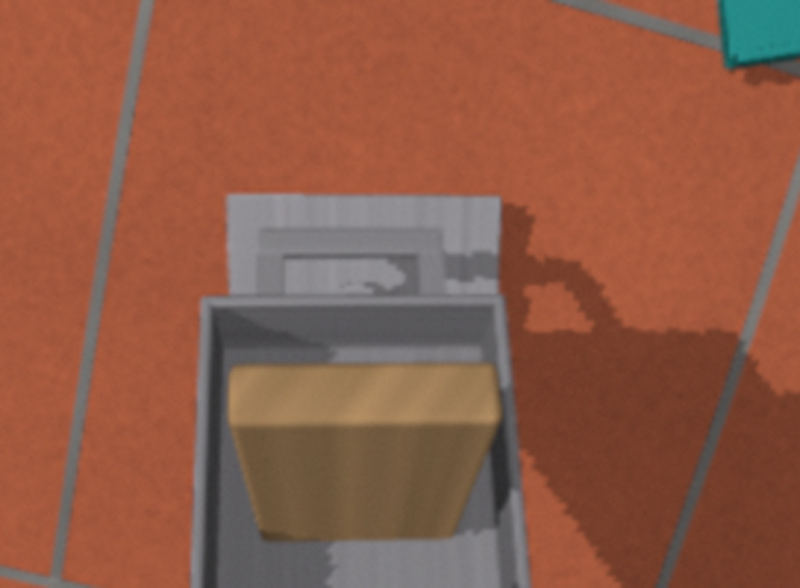

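The crop shows the plate's far edge at (228,196) to (500,196). The lug's far edge runs from (259,230) to (444,230), with the eye open between. I'll work out the lateral and lengthwise offsets between them.

Run:
```python
from h import *
import pickle
w=pickle.load(open("w3.pkl","rb"));s=arm.state();M=R.from_rotvec(s["tcp_rot"]).as_matrix();k=272/800
f=lambda u,v,z:((onz(w,128+u*k,v*k,z)-s["position"])@M*1000).round(1)[:2]
for u,v,z in[(228,196,.01),(500,196,.01),(259,230,.042),(444,230,.042),(229,290,.01),(500,290,.01)]:print(f(u,v,z))
P=cloud(w);print("plate z",np.median(P[71:75,215:290,2]))
print("yaw",np.degrees(np.arctan2(M[1,0],M[0,0])))
```

```text
[115.2 -40.3]
[115.2  42.4]
[101.6 -27.4]
[101.5  22.6]
[ 87.6 -41. ]
[87.5 43.4]
plate z 0.01000586209482296
yaw 13.50206453120738
```

>>> move_arm --increments '[[0.55, [0, 0.34, 0.6], 0], [0.55, [0, 0, 1], 0], [0.55, [0, 0, 0.8], 0], [0.55, [0, 0, 0.3], 0], [0.55, [0, 0, 0], 0]]'

```text
clock: 9.55
position: [0.4953, -0.1093, 0.0898]
tcp_rot: [-3.12, -0.367, 0.001]
contact_force: [-0.2, 0.1, -3.8]
grip_width: 0.0716
grip_force: 29.9
```

>>> move_arm --increments '[[0.55, [0, 0, 0.1], 0], [0.55, [0, 0, 0.1], 0], [0.55, [0, 0, 0], 0]]'

```text
clock: 9.93
position: [0.4955, -0.1094, 0.0883]
tcp_rot: [3.12, 0.366, 0.001]
contact_force: [-0.5, 0.5, -1.8]
grip_width: 0.0717
grip_force: 29.9
```

>>> move_arm --increments '[[0.55, [0, 0, 0.1], 0], [0.55, [0, 0, 0.05], 0], [0.55, [0, 0, 0], 0]]'

```text
clock: 10.3
position: [0.4954, -0.1094, 0.0867]
tcp_rot: [3.12, 0.366, -0.0]
contact_force: [-1.7, -1.1, 0.1]
grip_width: 0.0717
grip_force: 30.0
```

Run:
```python
from h import *
import pickle
w=arm.camera("wrist");pickle.dump(w,open("w4.pkl","wb"))
for r in profile(w,step=4): 
    if r[0]<104 and r[0]>60 or r[0]>180: print(*r)
s=arm.state();print(s['position'],s["contact_force"],s["clock"])
P=cloud(w);M=R.from_rotvec(s["tcp_rot"]).as_matrix()
for v in (74,78,82,86,90):  # transverse section
    q=(P[v]-s["position"])@M*1000;print(v,[(round(a,0),round(z*1000)) for a,z in zip(q[195:310:4,1],P[v,195:310:4,2])])
```

```text
64 111.6 10.0
68 108.7 9.9
72 105.6 9.9
76 102.2 13.5
80 99.1 15.7
84 96.1 14.9
88 93.1 10.4
92 90.0 10.3
96 86.9 10.3
100 82.5 47.3
184 26.3 59.9
188 23.6 61.3
192 21.3 63.1
196 18.8 64.1
200 16.4 65.7
204 13.8 67.2
208 11.7 68.4
212 9.1 69.9
216 6.9 71.7
220 4.5 72.7
224 2.3 74.5
228 -0.0 75.7
232 -2.2 77.2
236 -4.5 78.3
240 0.7 96.9
244 -0.8 97.5
248 -53.3 0.3
[ 0.49533644 -0.10945991  0.08669983] [-1.7459053   0.50234793 -0.05995987] 10.35
74 [(np.float64(-44.0), 10), (np.float64(-41.0), 10), (np.float64(-38.0), 10), (np.float64(-35.0), 10), (np.float64(-31.0), 10), (np.float64(-28.0), 10), (np.float64(-25.0), 9), (np.float64(-22.0), 11), (np.float64(-19.0), 10), (np.float64(-15.0), 11), (np.float64(-12.0), 9), (np.float64(-9.0), 10), (np.float64(-6.0), 10), (np.float64(-3.0), 10), (np.float64(1.0), 10), (np.float64(4.0), 10), (np.float64(7.0), 10), (np.float64(10.0), 9), (np.float64(13.0), 11), (np.float64(17.0), 10), (np.float64(20.0), 10), (np.float64(23.0), 10), (np.float64(26.0), 11), (np.float64(29.0), 10), (np.float64(32.0), 10), (np.float64(36.0), 10), (np.float64(41.0), 
[... 2158 characters left out ...]

90 [(np.float64(-45.0), 10), (np.float64(-42.0), 9), (np.float64(-38.0), 9), (np.float64(-35.0), 9), (np.float64(-32.0), 10), (np.float64(-27.0), 20), (np.float64(-24.0), 22), (np.float64(-21.0), 20), (np.float64(-19.0), 10), (np.float64(-16.0), 9), (np.float64(-12.0), 10), (np.float64(-9.0), 10), (np.float64(-6.0), 10), (np.float64(-3.0), 11), (np.float64(1.0), 9), (np.float64(4.0), 10), (np.float64(7.0), 10), (np.float64(10.0), 10), (np.float64(13.0), 10), (np.float64(16.0), 20), (np.float64(19.0), 19), (np.float64(22.0), 20), (np.float64(26.0), 10), (np.float64(30.0), 11), (np.float64(33.0), 10), (np.float64(36.0), 9), (np.float64(41.0), 1), (np.float64(44.0), -1), (np.float64(48.0), 0)]
```

>>> move_arm --increments '[[0.62, [0, 0, 0], 0], [0.641, [0, 0, 0], 0], [0.641, [0, 0, 0], 0]]'

```text
clock: 10.72
position: [0.4954, -0.1094, 0.0866]
tcp_rot: [3.12, 0.367, 0.0]
contact_force: [-1.3, -0.1, -0.6]
grip_width: 0.0722
grip_force: 3.6
```

>>> move_arm --increments '[[0.641, [-0.2, 0, 0], 0], [0.641, [-0.2, 0, 0], 0], [0.641, [-0.2, 0, 0], 0], [0.641, [-0.2, 0, 0], 0], [0.641, [0, 0, 0], 0]]'

```text
clock: 11.35
position: [0.4873, -0.1113, 0.0867]
tcp_rot: [3.12, 0.366, -0.0]
contact_force: [-0.6, 0.7, -1.9]
grip_width: 0.0723
grip_force: 3.6
```

```bash
cat >> h.py <<'E'
def fit():
    # tilt, and bar/plate/stud positions along tool x
    p=profile(step=3);s=arm.state();M=R.from_rotvec(s["tcp_rot"]).as_matrix()
    f=np.array([r[1:] for r in p if r[0]>=187 and r[0]<=234],float);a=np.polyfit(f[:,0],f[:,1],1)
    print("theta",round(float(np.arctan(-a[0])),3),"resid",np.std(f[:,1]-np.polyval(a,f[:,0])).round(2))
    print("far",[(r[1],float(r[2])) for r in p if 48<r[0]<110]);print("near",[(r[1],float(r[2])) for r in p if r[0]>230])
    F=M.T@s["contact_force"];print("pos",s["position"].round(4),"Ftool",F.round(1),"tau",s["wrist_torque"].round(2),"w",round(s["grip_width"],4),"t",s["clock"])
E
python3 -c "from h import *;fit()"
```

```text
theta 0.544 resid 0.15
far [(122.7, 10.0), (120.5, 10.0), (118.3, 10.3), (116.1, 9.9), (113.7, 9.9), (111.6, 9.9), (109.2, 10.0), (107.1, 10.2), (104.8, 9.9), (102.1, 13.6), (99.6, 15.6), (97.3, 16.4), (95.3, 10.8), (93.0, 10.7), (90.7, 10.1), (88.3, 10.5), (85.1, 44.9), (82.4, 47.2), (80.5, 45.0), (78.6, 42.0), (76.6, 38.7)]
near [(-2.3, 77.1), (-4.1, 78.2), (-5.4, 79.2), (0.9, 97.4), (-1.4, 97.0), (-51.3, 1.3)]
pos [ 0.4874 -0.1112  0.0867] Ftool [-0.6  1.3  1.3] tau [0.   0.12 0.01] w 0.0723 t 11.4
```

>>> move_arm --increments '[[0.641, [-0.2, 0, 0], 0], [0.641, [-0.2, 0, 0], 0], [0.641, [-0.15, 0, 0], 0], [0.641, [0, 0, 0], 0]]'

```text
clock: 11.9
position: [0.4821, -0.1126, 0.0867]
tcp_rot: [3.12, 0.366, -0.0]
contact_force: [-1.1, -0.2, -1.7]
grip_width: 0.0722
grip_force: 3.5
```

>>> move_arm --increments '[[0.641, [-0.1, 0, 0], 0], [0.641, [0, 0, 0], 0]]'

```text
clock: 12.15
position: [0.4813, -0.1127, 0.0867]
tcp_rot: [3.12, 0.366, 0.0]
contact_force: [0.7, -0.2, -2.7]
grip_width: 0.072
grip_force: 3.5
```

>>> move_arm --increments '[[0.641, [-0.1, 0, 0], 0], [0.641, [0, 0, 0], 0]]'

```text
clock: 12.4
position: [0.4803, -0.113, 0.0867]
tcp_rot: [3.12, 0.367, -0.0]
contact_force: [0.4, 0.3, -1.6]
grip_width: 0.0724
grip_force: 3.5
```

```bash
python3 -c "from h import *;fit()"
```

```text
theta 0.538 resid 0.13
far [(122.9, 10.1), (120.7, 9.9), (118.4, 10.0), (116.2, 10.0), (113.9, 9.8), (111.7, 10.0), (109.4, 10.1), (107.1, 10.1), (104.8, 10.2), (102.3, 13.6), (99.7, 15.3), (97.3, 16.2), (95.4, 10.8), (93.0, 11.2), (90.7, 10.6), (88.5, 10.5), (84.7, 46.2), (82.5, 47.6), (80.5, 45.3), (78.6, 42.1), (76.6, 38.8)]
near [(-2.2, 77.1), (-4.1, 78.0), (-5.5, 79.0), (1.0, 97.4), (-0.9, 97.3), (-51.3, 0.8)]
pos [ 0.4802 -0.1129  0.0867] Ftool [0.7 0.6 2.9] tau [ 0.01 -0.09 -0.02] w 0.0724 t 12.45
```

Run:
```python
from h import *
w=arm.camera("wrist")
for u in((232,238),(243,249),(252,258)): print(u,[(r[1],float(r[2])) for r in profile(w,u,3) if 60<r[0]<104])
cv2.imwrite("pics/w5.png",cv2.resize(w["pixels"][40:140,170:320],(800,533),interpolation=cv2.INTER_CUBIC))
```

```text
(232, 238) [(113.9, 9.7), (111.7, 10.0), (109.4, 9.8), (107.2, 10.1), (104.5, 10.7), (101.1, 21.7), (99.1, 22.0), (96.8, 22.1), (94.6, 22.3), (92.4, 21.7), (90.2, 22.0), (88.0, 21.8), (85.6, 22.5), (82.5, 48.5), (80.5, 46.3)]
(243, 249) [(113.9, 9.9), (111.5, 10.2), (109.3, 10.0), (107.0, 10.2), (103.2, 21.8), (101.1, 22.2), (99.0, 21.8), (96.8, 21.9), (94.5, 22.0), (92.3, 22.1), (90.1, 22.1), (88.0, 21.9), (85.7, 22.5), (82.5, 48.1), (80.6, 45.5)]
(252, 258) [(114.0, 9.9), (111.7, 9.9), (109.3, 10.2), (107.1, 10.0), (104.6, 11.2), (101.2, 21.9), (98.8, 22.0), (96.7, 22.0), (94.6, 21.7), (92.4, 21.6), (90.0, 21.9), (87.9, 22.5), (85.7, 22.6), (82.5, 47.9), (80.5, 45.9)]
```

View pics/w5.png

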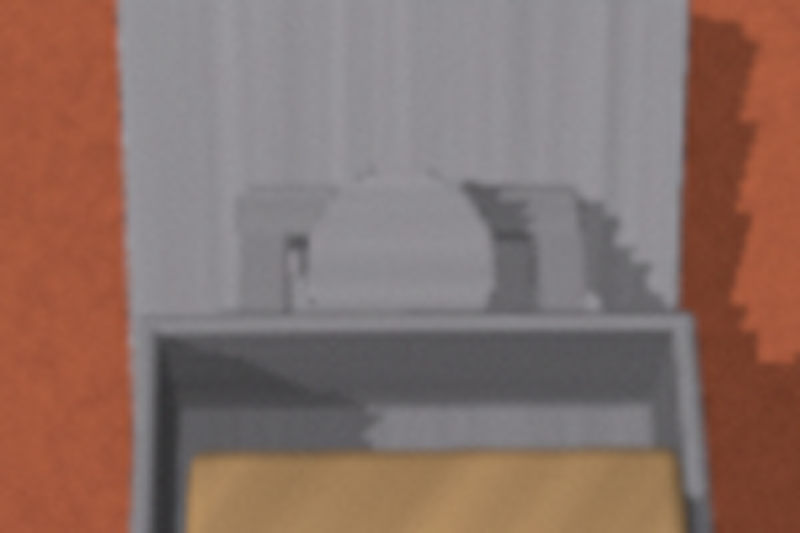

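The crop shows the stud head, centred at x≈404, lying over the end bar. The eye is centred at x≈412, so the bar is in under the head and near the stem. Next I level in small steps with a light pull towards the lip.

>>> move_arm --increments '[[0.641, [-0.1, 0, 0], 0], [0.641, [-0.2, 0, 0.3], 0], [0.641, [-0.2, 0, 0.3], 0], [0.641, [-0.2, 0, 0.3], 0], [0.641, [0, 0, 0], 0]]'

```text
clock: 13.12
position: [0.4732, -0.1146, 0.0773]
tcp_rot: [-3.12, -0.366, 0.001]
contact_force: [0.9, 1.0, -1.6]
grip_width: 0.0724
grip_force: 2.7
```

```bash
python3 -c "from h import *;fit()"
```

```text
theta 0.448 resid 0.15
far [(120.8, 9.8), (118.6, 10.2), (116.5, 9.9), (114.3, 9.8), (112.1, 10.3), (109.5, 13.4), (107.2, 14.8), (104.8, 15.8), (102.9, 15.5), (101.0, 10.7), (98.8, 10.9), (96.6, 10.6), (94.5, 10.5), (92.2, 10.0), (87.7, 45.3), (85.9, 44.8), (84.2, 41.6), (82.3, 38.2), (80.5, 34.4), (78.6, 30.6), (76.5, 29.6)]
near [(-2.3, 68.0), (-4.3, 68.8), (-5.8, 69.8), (0.4, 87.5), (-1.7, 87.8), (-47.7, 0.3)]
pos [ 0.4733 -0.1146  0.0775] Ftool [ 1.6 -0.7  1.8] tau [ 0.08 -0.11 -0.  ] w 0.0721 t 13.175
```

>>> move_arm --increments '[[0.641, [-0.1, 0, 0], 0], [0.641, [0, 0, 0], 0]]'

```text
clock: 13.42
position: [0.473, -0.1147, 0.0778]
tcp_rot: [3.12, 0.367, 0.002]
contact_force: [2.1, 0.8, -2.3]
grip_width: 0.0723
grip_force: 2.7
```

>>> move_arm --increments '[[0.641, [-0.08, 0, 0], 0], [0.641, [0, 0, 0], 0]]'

```text
clock: 13.68
position: [0.4716, -0.115, 0.0777]
tcp_rot: [3.12, 0.367, -0.0]
contact_force: [1.3, 0.3, -3.3]
grip_width: 0.0721
grip_force: 2.1
```

```bash
python3 -c "from h import *;fit()"
```

```text
theta 0.443 resid 0.13
far [(121.0, 9.9), (118.9, 10.0), (116.7, 10.2), (114.5, 10.1), (111.7, 13.4), (109.5, 14.3), (107.2, 15.5), (105.0, 15.8), (103.4, 10.9), (101.1, 11.0), (98.9, 10.5), (96.8, 10.2), (94.6, 10.0), (90.0, 44.5), (87.9, 45.4), (86.2, 43.0), (84.3, 39.6), (82.6, 35.5), (80.7, 32.1), (78.7, 29.5), (76.6, 29.9)]
near [(-2.3, 67.8), (-4.3, 68.8), (2.0, 86.7), (0.3, 87.0), (-44.6, 0.2), (-47.8, 0.1)]
pos [ 0.4717 -0.115   0.0777] Ftool [ 0.8 -0.8  3.1] tau [ 0.16 -0.26  0.01] w 0.0721 t 13.725
```

>>> move_arm --increments '[[0.637, [-0.18, 0, 0.3], 0], [0.637, [-0.18, 0, 0.3], 0], [0.637, [-0.18, 0, 0.3], 0], [0.637, [0, 0, 0], 0]]'

```text
clock: 14.22
position: [0.4662, -0.1163, 0.0684]
tcp_rot: [-3.12, -0.366, 0.001]
contact_force: [0.3, -0.3, -2.4]
grip_width: 0.0719
grip_force: 4.7
```

```bash
python3 -c "from h import *;fit()"
```

```text
theta 0.359 resid 0.13
far [(118.7, 10.4), (116.0, 14.3), (113.8, 15.2), (111.8, 15.6), (110.2, 14.1), (108.2, 10.7), (106.2, 10.6), (104.1, 10.3), (102.0, 10.6), (100.0, 10.1), (98.0, 10.2), (92.9, 42.9), (90.9, 43.5), (89.3, 40.8), (87.7, 36.9), (86.1, 32.5), (84.4, 28.3), (82.5, 26.8), (80.5, 27.6), (78.4, 28.6), (76.4, 28.9)]
near [(-2.6, 58.7), (-3.1, 60.3), (1.6, 76.9), (-0.0, 77.3), (-40.3, 0.1), (-43.0, 0.5)]
pos [ 0.4663 -0.1163  0.0685] Ftool [ 1.5 -0.9  2.3] tau [ 0.17 -0.21  0.02] w 0.0716 t 14.275
```

>>> move_arm --increments '[[0.637, [-0.15, 0, 0.3], 0], [0.637, [-0.15, 0, 0.3], 0], [0.637, [0, 0, 0], 0]]'

```text
clock: 14.65
position: [0.4634, -0.1169, 0.0624]
tcp_rot: [-3.12, -0.367, 0.0]
contact_force: [0.9, 0.5, -2.1]
grip_width: 0.0722
grip_force: 4.5
```

```bash
python3 -c "from h import *;fit()"
```

```text
theta 0.311 resid 0.14
far [(116.8, 14.5), (114.7, 15.7), (113.1, 14.9), (111.5, 10.3), (109.6, 10.1), (107.4, 10.2), (105.4, 10.5), (103.5, 10.2), (101.6, 9.9), (99.5, 10.0), (94.2, 41.6), (92.3, 42.0), (90.8, 38.8), (89.4, 34.3), (87.9, 29.7), (86.2, 25.2), (84.3, 24.9), (82.3, 25.4), (80.3, 26.2), (78.3, 26.9), (76.3, 27.4)]
near [(-2.5, 52.9), (-1.2, 60.5), (1.5, 70.6), (0.1, 71.7), (-37.0, 0.4), (-40.2, 0.2)]
pos [ 0.4635 -0.1169  0.0626] Ftool [ 1.6 -1.2  2.1] tau [ 0.1  -0.25  0.03] w 0.0717 t 14.7
```

>>> move_arm --increments '[[0.637, [-0.13, 0, 0.33], 0], [0.637, [-0.13, 0, 0.33], 0], [0.637, [-0.12, 0, 0.33], 0], [0.637, [-0.12, 0, 0.33], 0], [0.637, [-0.11, 0, 0.33], 0], [0.637, [0, 0, 0], 0]]'

```text
clock: 15.45
position: [0.4575, -0.1183, 0.0459]
tcp_rot: [-3.12, -0.366, 0.001]
contact_force: [0.3, 0.9, -1.3]
grip_width: 0.0717
grip_force: 4.2
```

```bash
python3 -c "from h import *;fit()"
```

```text
theta 0.226 resid 1.11
far [(114.2, 10.6), (112.5, 10.3), (110.6, 10.5), (108.9, 10.1), (107.1, 9.9), (105.1, 9.9), (103.3, 10.0), (101.4, 10.4), (96.0, 37.7), (94.4, 37.3), (93.5, 31.2), (92.4, 24.9), (91.1, 19.5), (89.3, 19.5), (87.4, 20.0), (85.6, 20.1), (83.7, 20.6), (81.9, 20.8), (80.0, 21.2), (78.1, 21.7), (76.3, 21.7)]
near [(-0.8, 40.4), (0.6, 47.6), (1.4, 53.6), (-0.1, 54.6), (-29.1, 0.2), (-31.7, 0.2)]
pos [ 0.4575 -0.1184  0.046 ] Ftool [ 0.5 -0.1  2.9] tau [ 0.05 -0.08  0.05] w 0.072 t 15.5
```

>>> move_arm --increments '[[0.637, [-0.08, 0, 0.3], 0], [0.637, [-0.06, 0, 0.3], 0], [0.637, [-0.05, 0, 0.3], 0], [0.637, [0, 0, 0], 0]]'

```text
clock: 16.0
position: [0.4554, -0.1189, 0.0368]
tcp_rot: [-3.12, -0.366, 0.001]
contact_force: [-0.9, 0.1, -1.7]
grip_width: 0.072
grip_force: 4.2
```

```bash
cat >> h.py <<'E'
def fit2():
    w=arm.camera("wrist");s=arm.state();M=R.from_rotvec(s["tcp_rot"]).as_matrix()
    p=profile(w,step=3);p=[(r[0],r[1],float(r[2])) for r in p]
    print([r for r in p if 60<r[0]]);h=profile(w,(243,249),3);print("head col",[(r[1],float(r[2])) for r in h if 40<r[0]<110])
    print("pos",s["position"].round(4),"Ftool",(M.T@s["contact_force"]).round(1),"t",s["clock"])
E
python3 -c "from h import *;fit2()"
```

```text
[(61, 105.5, 9.9), (64, 103.7, 10.1), (67, 101.0, 16.0), (70, 96.7, 35.3), (73, 95.2, 35.1), (76, 94.2, 30.1), (79, 93.6, 20.0), (82, 92.2, 16.7), (85, 90.4, 16.7), (88, 88.8, 17.2), (91, 87.0, 17.3), (94, 85.1, 17.6), (97, 83.4, 17.8), (100, 81.6, 17.7), (103, 79.8, 18.1), (106, 77.9, 18.4), (109, 76.2, 18.5), (112, 74.3, 18.7), (115, 72.5, 18.7), (118, 70.7, 18.9), (121, 68.9, 19.1), (124, 67.1, 19.1), (127, 65.2, 19.1), (130, 63.4, 19.6), (133, 61.6, 19.8), (136, 59.7, 19.8), (139, 57.9, 19.9), (142, 56.0, 20.5), (145, 54.2, 20.7), (148, 53.6, 25.4), (151, 57.9, 79.9), (154, 57.4, 83.2), (157, 56.3, 83.7), (160, 55.0, 83.7), (163, 53.8, 83.9), (166, 52.5, 84.0), (169, 51.2, 84.3), (172, 50.0, 84.2), (175, 48.8, 84.4), (178, 47.4, 83.9), (181, 31.4, 22.8), (184, 29.5, 23.3), (187, 27.4, 23.3), (190, 25.5, 23.8), (193, 23.4, 23.6), (196, 21.5, 23.8), (199, 19.5, 24.0), (202, 17.6, 24.3), (205, 15.6, 24.7), (208, 13.6, 24.7), (211, 11.7, 25.1), (214, 9.5, 25.1), (217, 7.6, 25.4), (220, 5.4, 25.4), (223, 3.4, 25.8), (226, 1.4, 26.1), (229, -0.2, 27.1), (232, 0.5, 33.8), (235, 0.7, 39.3), (238, 1.1, 43.9), (241, -0.3, 45.2), (244, -24.7, 0.3), (247, -27.2, 0.3)]
head col [(113.3, 21.7), (111.7, 21.9), (110.1, 21.8), (108.3, 22.1), (106.8, 22.2), (105.1, 21.6), (104.2, 20.3), (103.7, 10.1), (101.0, 15.8), (96.7, 35.2), (95.0, 35.2), (94.0, 31.3), (93.5, 21.3), (92.2, 16.8), (90.5, 16.6), (88.7, 16.9), (86.9, 17.3), (85.1, 17.5), (83.3, 17.5), (81.5, 17.7), (79.8, 18.0), (78.0, 17.8), (76.1, 18.4)]
pos [ 0.4555 -0.1189  0.037 ] Ftool [-0.5 -0.8  1.5] t 16.05
```

>>> move_arm --increments '[[0.637, [0.15, 0, 0], 0], [0.637, [0.15, 0, 0], 0], [0.637, [0.15, 0, 0], 0], [0.637, [0.1, 0, 0], 0], [0.637, [0, 0, 0], 0]]'

```text
clock: 16.68
position: [0.4614, -0.1175, 0.0372]
tcp_rot: [3.12, 0.367, 0.001]
contact_force: [0.3, 0.5, -1.7]
grip_width: 0.0718
grip_force: 4.2
```

```bash
python3 -c "from h import *;fit2()"
```

```text
[(61, 105.7, 10.2), (64, 103.9, 10.1), (67, 101.3, 16.0), (70, 96.9, 35.5), (73, 95.3, 35.2), (76, 94.3, 30.3), (79, 93.7, 20.1), (82, 92.4, 16.9), (85, 90.6, 17.1), (88, 88.9, 17.1), (91, 87.1, 17.3), (94, 85.4, 17.4), (97, 83.5, 17.8), (100, 81.7, 18.0), (103, 79.9, 18.3), (106, 78.1, 18.4), (109, 76.3, 18.7), (112, 74.5, 18.7), (115, 72.7, 18.9), (118, 70.9, 19.1), (121, 69.0, 19.2), (124, 67.2, 19.5), (127, 65.4, 19.8), (130, 63.6, 20.1), (133, 61.7, 19.9), (136, 59.8, 20.2), (139, 58.0, 20.3), (142, 56.3, 20.7), (145, 54.3, 20.6), (148, 53.7, 25.3), (151, 58.2, 81.8), (154, 57.6, 83.7), (157, 56.4, 84.1), (160, 55.1, 84.1), (163, 54.0, 84.5), (166, 52.7, 84.4), (169, 51.5, 84.5), (172, 50.1, 84.5), (175, 48.9, 84.6), (178, 47.4, 83.9), (181, 31.5, 23.5), (184, 29.4, 23.5), (187, 27.4, 23.4), (190, 25.6, 23.7), (193, 23.6, 24.1), (196, 21.7, 24.1), (199, 19.7, 24.3), (202, 17.7, 24.6), (205, 15.8, 24.9), (208, 13.6, 24.9), (211, 11.8, 25.2), (214, 9.5, 25.4), (217, 7.8, 25.6), (220, 5.5, 25.8), (223, 3.5, 26.1), (226, 1.4, 26.3), (229, 0.0, 27.4), (232, 0.4, 33.5), (235, 0.9, 39.5), (238, 1.1, 44.4), (241, -0.1, 45.6), (244, -24.6, 0.3), (247, -27.0, 0.4)]
head col [(113.6, 22.2), (111.9, 22.3), (110.3, 22.2), (108.7, 21.6), (107.1, 21.7), (105.3, 22.0), (103.9, 21.7), (102.0, 22.1), (100.3, 22.0), (96.8, 35.1), (95.3, 35.5), (94.2, 31.8), (93.6, 22.1), (92.4, 17.0), (90.7, 16.9), (88.9, 17.0), (87.0, 17.3), (85.3, 17.3), (83.5, 17.6), (81.7, 17.9), (79.9, 18.1), (78.1, 18.4), (76.3, 18.6)]
pos [ 0.4614 -0.1175  0.0372] Ftool [0.6 0.6 2. ] t 16.725
```

>>> move_arm --increments '[[0.637, [0.05, 0, 0.3], 0], [0.637, [-0.03, 0, 0.3], 0], [0.637, [-0.02, 0, 0.25], 0], [0.637, [0, 0, 0], 0]]'

```text
clock: 17.23
position: [0.461, -0.1175, 0.0284]
tcp_rot: [-3.12, -0.367, 0.001]
contact_force: [-2.1, -0.5, -2.2]
grip_width: 0.0722
grip_force: 4.1
```

>>> move_arm --increments '[[0.637, [-0.02, 0, 0.15], 0], [0.637, [0, 0, 0.1], 0], [0.637, [0, 0, 0], 0]]'

```text
clock: 17.6
position: [0.4609, -0.1175, 0.0261]
tcp_rot: [-3.12, -0.367, 0.0]
contact_force: [-0.2, -0.4, -2.0]
grip_width: 0.0719
grip_force: 4.1
```

```bash
python3 -c "from h import *;fit2()"
```

```text
[(61, 103.2, 13.5), (64, 101.5, 13.6), (67, 97.2, 32.6), (70, 95.7, 32.4), (73, 94.9, 27.1), (76, 94.5, 16.8), (79, 93.2, 13.9), (82, 91.5, 13.9), (85, 89.9, 13.9), (88, 88.1, 13.9), (91, 86.4, 13.6), (94, 84.8, 13.9), (97, 83.1, 14.0), (100, 81.4, 13.9), (103, 79.6, 14.0), (106, 77.9, 14.0), (109, 76.2, 13.9), (112, 74.4, 13.9), (115, 72.7, 14.2), (118, 70.9, 14.0), (121, 69.2, 14.1), (124, 67.4, 14.0), (127, 65.6, 14.1), (130, 63.8, 14.3), (133, 62.0, 14.2), (136, 60.2, 14.4), (139, 58.4, 14.1), (142, 56.5, 14.3), (145, 54.7, 14.2), (148, 54.0, 24.0), (151, 54.3, 38.6), (154, 54.5, 50.7), (157, 54.5, 61.0), (160, 54.6, 70.1), (163, 54.3, 75.9), (166, 53.4, 77.0), (169, 52.1, 77.3), (172, 50.9, 77.4), (175, 49.7, 77.2), (178, 48.4, 77.3), (181, 47.2, 77.4), (184, 45.9, 77.3), (187, 44.6, 77.1), (190, 42.9, 76.3), (193, 24.0, 14.6), (196, 22.1, 14.8), (199, 20.0, 14.9), (202, 18.0, 14.6), (205, 16.1, 14.8), (208, 14.1, 14.8), (211, 11.9, 14.9), (214, 9.9, 15.0), (217, 7.8, 14.9), (220, 5.7, 14.9), (223, 3.5, 15.3), (226, 1.5, 15.2), (229, 0.8, 18.9), (232, 0.9, 23.8), (235, 1.1, 28.9), (238, 0.9, 32.9), (241, -0.3, 34.2), (244, -19.1, 0.1), (247, -21.6, 0.3)]
head col [(111.2, 21.8), (109.4, 21.9), (107.9, 22.2), (106.5, 22.4), (104.9, 21.9), (103.5, 22.0), (101.8, 21.9), (100.3, 21.8), (97.3, 31.7), (95.6, 32.8), (94.6, 29.9), (94.4, 18.5), (93.2, 13.8), (91.6, 13.8), (89.8, 13.5), (88.2, 13.4), (86.4, 13.9), (84.7, 13.7), (83.1, 13.9), (81.4, 13.8), (79.6, 13.7), (77.9, 14.0), (76.2, 13.9)]
pos [ 0.461  -0.1176  0.0262] Ftool [-0.9  0.4  1.5] t 17.65
```

>>> move_arm --increments '[[0.637, [0, 0, 0.1], 0], [0.637, [0, 0, 0.08], 0], [0.637, [0, 0, 0], 0]]'

```text
clock: 18.02
position: [0.4609, -0.1176, 0.0244]
tcp_rot: [3.12, 0.366, -0.0]
contact_force: [-1.0, -0.1, -0.7]
grip_width: 0.0721
grip_force: 4.2
```

Run:
```python
from h import *
w=arm.camera("wrist");s=arm.state();M=R.from_rotvec(s["tcp_rot"]).as_matrix();P=cloud(w)
for u in((225,232),(262,275)):print([(r[1],float(r[2])) for r in profile(w,u,8)])
print((M.T@s["contact_force"]).round(1),s["position"])
cv2.imwrite("pics/w6.png",cv2.resize(w["pixels"][40:290,130:390],(624,600),interpolation=cv2.INTER_CUBIC))
```

```text
[(134.3, 10.0), (128.9, 13.5), (122.4, 21.5), (118.3, 21.9), (114.2, 22.0), (110.2, 21.8), (106.2, 21.8), (102.2, 21.9), (96.4, 31.9), (94.2, 17.7), (90.4, 13.1), (85.9, 13.2), (81.3, 13.2), (76.8, 13.2), (72.1, 12.9), (67.4, 12.9), (62.8, 13.0), (58.1, 13.1), (53.5, 17.8), (53.6, 50.4), (53.6, 72.1), (51.0, 76.2), (47.8, 76.2), (44.4, 76.1), (22.2, 13.2), (16.7, 13.1), (11.3, 13.1), (5.7, 12.9), (0.5, 14.7), (0.5, 27.2), (-18.2, 0.6)]
[(134.1, 9.9), (128.9, 13.4), (124.8, 13.2), (121.5, 10.1), (116.8, 10.8), (112.7, 10.8), (108.5, 10.7), (103.6, 13.3), (96.5, 32.3), (94.6, 13.8), (90.4, 13.2), (85.9, 13.4), (81.4, 13.3), (76.8, 13.3), (72.1, 13.2), (67.5, 13.2), (62.7, 13.2), (57.8, 13.3), (54.1, 22.3), (54.0, 53.1), (54.0, 74.3), (51.1, 76.2), (47.8, 76.4), (44.4, 76.3), (22.3, 13.3), (16.7, 13.4), (11.3, 13.5), (5.8, 13.5), (0.9, 16.1), (1.0, 28.3), (-18.3, 0.4)]
[-0.2 -0.2  0.3] [ 0.46091805 -0.11762484  0.02437272]
```

View pics/w6.png

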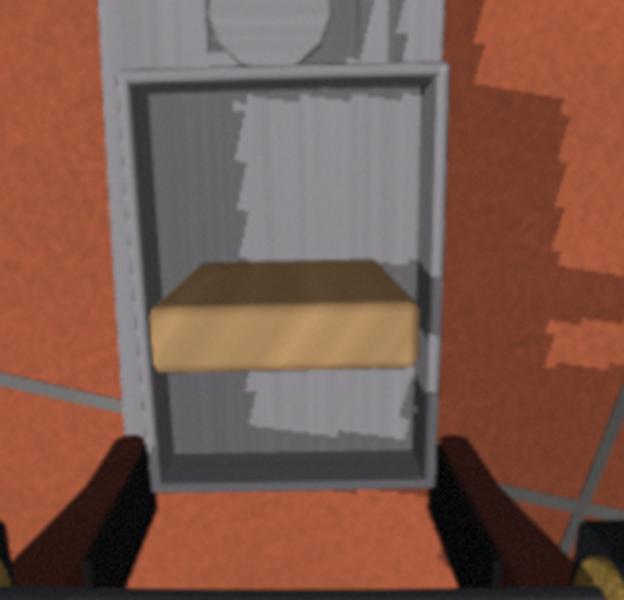

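The crop shows the caddy flat on the plate, its floor at 13.1 to 13.4 mm all over and the lug under the head. It may be slightly yawed, its far wall running from (120,73) to (447,66). I'll check how square it is.

Run:
```python
from h import *
w=arm.camera("wrist");s=arm.state();M=R.from_rotvec(s["tcp_rot"]).as_matrix();k=1/2.4
f=lambda u,v,z:((onz(w,130+u*k,40+v*k,z)-s["position"])@M*1000).round(1)[:2]
for n,u,v,z in[("TL",120,73,.032),("TR",447,66,.032),("BR",436,488,.032),("BL",152,491,.032),("pl",99,0,.01),("pl2",123,400,.01),("pr",443,20,.01)]:print(n,f(u,v,z))
t=arm.camera("top");P=cloud(w)
# wall-top points and plate points, from the cloud
q=(P.reshape(-1,3)-s["position"])@M*1000;z=P.reshape(-1,3)[:,2]*1000
m=(z>30.5)&(z<33.5)&(abs(q[:,1])<42)&(q[:,0]>2)&(q[:,0]<100);r=cv2.minAreaRect(q[m][:,:2].astype(np.float32));print("walls",r)
for lo,hi in((8,12),):
    for a in range(20,130,15):
        m=(z>lo)&(z<hi)&(abs(q[:,0]-a)<2)&(abs(q[:,1])<60);y=q[m,1];print(a,y.min().round(1),y.max().round(1))
    for a in (15,30,65,80,95):
        m=(z>30)&(z<34)&(abs(q[:,0]-a)<2)&(abs(q[:,1])<60);y=q[m,1];print("wall",a,y.min().round(1),y.max().round(1))
```

```text
TL [ 96.1 -36.1]
TR [97.4 34.2]
BR [-1.5 37.3]
BL [ -2.3 -34.5]
pl [116.  -45.6]
pl2 [ 14.5 -45.9]
pr [111.3  37.5]
walls ((50.418914794921875, 0.10757827758789062), (83.61421203613281, 96.69539642333984), 89.9954833984375)
20 -46.7 20.7
35 -46.2 -41.1
50 -46.5 30.5
65 -46.5 28.0
80 -46.5 24.4
95 -46.2 17.5
110 -46.0 37.5
125 -46.1 37.7
wall 15 -35.6 36.6
wall 30 -35.9 36.4
wall 65 -36.5 34.9
wall 80 -36.9 34.5
wall 95 -37.5 34.8
```

>>> move_arm --increments '[[0.632, [0, -0.1, 0], 0.6], [0.632, [0, -0.15, 0], 0.7], [0.632, [0, -0.15, 0], 0], [0.632, [0, -0.05, 0], 0], [0.632, [0, 0, 0], 0]]'

```text
clock: 18.8
position: [0.46, -0.1133, 0.0244]
tcp_rot: [3.124, 0.331, -0.0]
contact_force: [-1.6, -1.9, -0.9]
grip_width: 0.0715
grip_force: 8.4
```

```bash
cat > sq.py <<'E'
from h import *
w=arm.camera("wrist");s=arm.state();M=R.from_rotvec(s["tcp_rot"]).as_matrix();P=cloud(w)
q=(P.reshape(-1,3)-s["position"])@M*1000;z=P.reshape(-1,3)[:,2]*1000
for a in (20,60,110,120,128):
    m=(z>8)&(z<12)&(abs(q[:,0]-a)<2)&(abs(q[:,1])<60);y=q[m,1];print("plate",a,y.min().round(1),y.max().round(1))
for a in (15,30,65,80,95):
    m=(z>30)&(z<34)&(abs(q[:,0]-a)<2)&(abs(q[:,1])<60);y=q[m,1];print("wall",a,y.min().round(1),y.max().round(1),((y.min()+y.max())/2).round(2))
m=(z>20)&(z<24)&(abs(q[:,1])<30)&(q[:,0]>98)&(q[:,0]<135);print("head",q[m].min(0).round(1),q[m].max(0).round(1))
print([(r[1],float(r[2])) for r in profile(w,(262,275),10)]);print((M.T@s["contact_force"]).round(1),s["position"],s["tcp_rot"])
E
python3 sq.py
```

```text
plate 20 -42.4 27.3
plate 60 -43.3 32.0
plate 110 -44.2 39.3
plate 120 -44.7 39.2
plate 128 -44.4 39.0
wall 15 -35.3 36.7 0.7
wall 30 -35.9 36.3 0.2
wall 65 -36.6 34.7 -0.93
wall 80 -36.6 35.3 -0.69
wall 95 -37.1 35.0 -1.06
head [ 99.3 -16.3   0.4] [125.5  10.9   4.4]
[(134.3, 10.0), (127.9, 13.1), (123.4, 10.6), (115.4, 21.5), (110.4, 21.2), (106.9, 11.3), (101.3, 13.3), (94.8, 21.7), (90.4, 13.3), (84.8, 13.2), (79.1, 13.3), (73.3, 13.4), (67.5, 13.4), (61.5, 13.4), (55.4, 13.1), (54.0, 46.4), (53.9, 74.2), (50.2, 76.2), (46.1, 76.2), (23.6, 13.4), (16.7, 13.5), (9.9, 13.3), (2.8, 13.6), (1.1, 25.5), (-18.2, 0.3)]
[-1.7  1.7  0.5] [ 0.45996691 -0.11334093  0.02436782] [ 3.12399033e+00  3.30713914e-01 -3.51190017e-05]
```

>>> move_arm --increments '[[0.635, [0, -0.1, 0], 0], [0.635, [0, 0, 0], 0], [0.66, [0, 0, 0], 0], [0.75, [0, 0, 0], 0], [0.8, [0, 0, 0], 0], [0.8, [0, 0, -0.5], 0], [0.8, [0, 0, -2], 0], [0.8, [0, 0, -3], 0]]'

```text
clock: 19.85
position: [0.4592, -0.1119, 0.0797]
tcp_rot: [-3.123, -0.332, 0.002]
contact_force: [0.8, -1.3, 0.9]
grip_width: 0.0791
grip_force: 0.0
```

>>> move_arm --increments '[[0.8, [0, 0, -3], 0], [0.8, [0, 0, -3], 0], [1, [-0.5, 0, -2], 0], [1, [-1, 0, 0], 0], [1, [0, 0, 0], 0]]'

```text
clock: 20.48
position: [0.4436, -0.1156, 0.1587]
tcp_rot: [-3.124, -0.33, 0.002]
contact_force: [0.5, 0.4, 0.6]
grip_width: 0.0877
grip_force: 0.0
```

```bash
cat > fin.py <<'E'
from h import *
import pickle
w=arm.camera("wrist");s=arm.state();P=cloud(w).reshape(-1,3)*1000;z=P[:,2]
O=np.array([503.8,-104.2]);a=np.radians(13.6);e=-np.array([np.cos(a),np.sin(a)]);f=np.array([-e[1],e[0]])
q=(P[:,:2]-O);X=q@e;Y=q@f
def b(n,m,v): print(n,m.sum(),np.percentile(v[m],[0.5,50,99.5]).round(1))
for x in(-95,-88,60): pass
near=(abs(Y)<60)&(X>-115)&(X<70)
for x in(-98,-90,-40,-20,20,40,53): 
    m=near&(abs(X-x)<2)&(z>8)&(z<12);b(f"plate y @x{x}",m,Y) if m.sum()>5 else None
for x in(-45,-30,25,40):
    m=near&(abs(X-x)<2)&(z>30)&(z<34);b(f"wall y @x{x}",m,Y)
for y in(-25,0,25):
    m=near&(abs(Y-y)<3)&(z>30)&(z<34);b(f"wall x @y{y}",m,X)
    m=near&(abs(Y-y)<3)&(z>8)&(z<18);b(f"plate/lip x @y{y}",m,X)
    for r in((-44,-12),(12,44)):
        m=near&(abs(Y-y)<3)&(X>r[0])&(X<r[1]);print("floor z",np.median(z[m]).round(2),end=" ")
    print()
m=near&(z>20)&(z<24)&(X<-50)&(abs(Y)<20);b("head x",m,X);b("head y",m,Y)
print(s["position"],s["contact_force"],s["clock"])
cv2.imwrite("pics/w7.png",cv2.resize(w["pixels"][60:360,90:440],(700,600),interpolation=cv2.INTER_CUBIC))
E
python3 fin.py
```

```text
plate y @x-98 353 [-42.1  -0.3  40.9]
plate y @x-90 338 [-42.   -0.6  40.9]
plate y @x-40 47 [-43.1   1.2  40.1]
plate y @x-20 39 [-43.2  -8.9  40. ]
plate y @x20 42 [-43.2  -3.7  40.2]
plate y @x40 34 [-42.5  -0.4  40.4]
wall y @x-45 23 [-36.6  32.1  34.2]
wall y @x-30 28 [-36.6  31.4  34.3]
wall y @x25 24 [-36.8  -1.1  34.5]
wall y @x40 23 [-37.6  31.4  34.5]
wall x @y-25 40 [-52.7 -49.7  46.1]
plate/lip x @y-25 747 [-106.5  -39.3   52.7]
floor z 13.04 floor z 257.46 
wall x @y0 34 [-52.6 -49.9  46.7]
plate/lip x @y0 591 [-106.3  -24.4   52.2]
floor z 320.84 floor z 265.97 
wall x @y25 34 [-52.3 -50.2  46.2]
plate/lip x @y25 787 [-106.5  -36.    52.8]
floor z 13.04 floor z 266.67 
head x 648 [-80.1 -67.1 -54.1]
head y 648 [-13.8  -0.8  12.7]
[ 0.44405293 -0.11539671  0.15853141] [-0.52901093 -0.42177055  0.85994067] 20.525
```

View pics/w7.png

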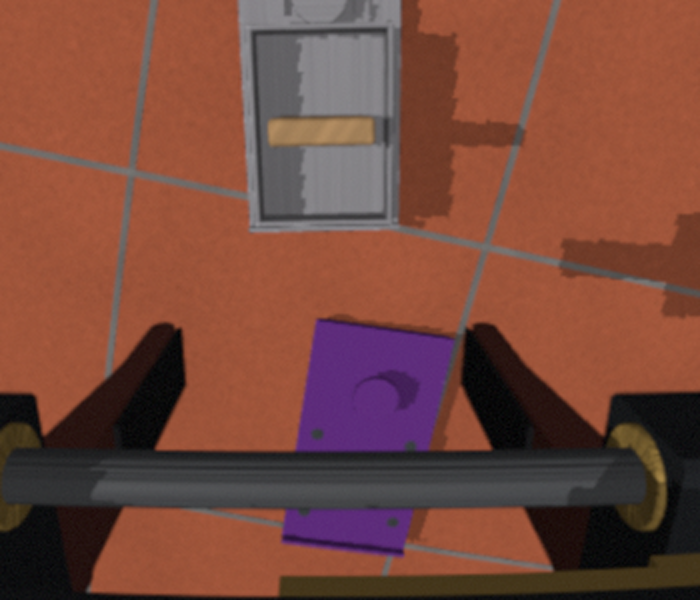

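The final view shows the caddy flat and square on the plate. Its lug is under the head at (320,8), and the near wall is just inside the lip at about y=225. The purple decoy and the rest are untouched, so I'm handing in.

```bash
python3 -c "
from station import arm
print(arm.close_job())"
```

```text
the job is handed in; nothing more can be done
None
```

The caddy is back on its holder, flat and square between stud and lip with the eye caught under the head, though it sits nearer the stud than the lip; the arm let go and drew clear at about 20.5 s, no other object was touched, and the job is handed in.

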